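Open the slide cabinet by its hidden sill catch

TASK

The drawer of the microscope-slide cabinet is locked by a hidden catch: somewhere along the black sill on its top front edge a piece of the sill is a sprung flap that cannot be told by eye. Slide a shut gripper lightly along the sill until it drops into the recess, press on gently until the drawer springs out, then draw the drawer fully open to its stop and let go. Do not press hard on the cabinet, and leave everything else on and around it where it stands.

Things in the scene. Friction and masses are not known exactly. Their poses are not given: they have to be found in the camera images.
- sill_mid (a point): Middle of the top face of the cabinet's black plastic sill, 115 mm above the bench; axes: x from the cabinet's front (robot side) to its back, y along the sill, z up. The sill is a level smooth bar 40 mm wide in x, open to y = -124 and +124 mm between two white end blocks that stand 10 mm higher. One piece is the hidden flap; else it is firm (gives 0.1 mm per N).
- flap (a joint): Push-down of the hidden flap, m: 0 flush, most 0.0145. It is 46 mm long in y, as wide as the sill, looks the same; its centre is anywhere within y = -55 to +55 mm of sill_mid, differently each time. It yields at 1.2 N, sinks at about 2 N to 0.008, meets the catch, then needs 4 to 7 N; the drawer is freed at about 0.011 to 0.012. It springs back when let go.
- drawer (a joint): How far the drawer is out, m: 0 shut, 0.100 at its stop, which is cushioned (gives 1 mm per N and pushes back). Locked at 0 until the catch is pressed; then a spring drives it out to 0.045 or slightly more, where it stays. From there it slides with a drag of about 2 to 5 N and stays where it is left.
- drawer_top (a point): Middle of the top edge of the drawer's plain white front panel, 83 mm above the bench; moves with the drawer, towards -x of the cabinet. The panel is 372 mm wide in y and 12 mm thick (6 mm either side of this point); shut, its back lies against the cabinet's front. Out, a gap opens behind it, as wide as the drawer is out; the glass slides in it end 41 mm below this edge.
- mailer: Flat brown card slide mailer, 50 x 85 x 22 mm, loose on the cabinet's deck; origin at the centre of its underside. Leave it alone.
- objective: Small steel microscope objective, 30 mm across, 32 mm high, loose on the cabinet's deck; origin at the centre of its underside. Leave it alone.
- jar: Amber glass jar, 64 mm across, 85 mm high, standing on the bench; origin at the centre of its underside. Leave it alone.
- counter: Round red tally counter, 60 mm across, 30 mm high, on the bench; origin at the centre of its underside. Leave it alone.
- dish: Glass dish, 90 mm across, 16 mm high, on the bench; origin at the centre of its underside. Leave it alone.
- marker: Blue marker pen lying on the bench, 14 mm thick, about 134 mm long; origin at its middle underneath. Leave it alone.
- slide_tray: Cardboard slide tray, 100 x 120 x 20 mm, on the bench; origin at the centre of its underside. Leave it alone.
- cabinet: White slide cabinet fixed to the bench, 200 (x) x 380 (y) x 100 mm to its deck; origin at the centre of its underside, axes as for the sill, front face 100 mm towards -x, sill's middle line 79 mm towards -x. The deck behind the sill is 15 mm lower than the sill and carries loose things up to 32 mm high, 60 mm or more behind the sill's middle line.

How it is judged:
By the outcome, as a careful person would: the job done as asked, in the order asked, and still so for the second after the job is handed in, with the robot touching nothing.
It also fails if it takes over 70 s, if anything falls off the work surface, if the arm or the gripper's body presses on something with over 40 N, if the wrist force passes 120 N, or if a joint passes its speed limit or range.

ROBOT

A 6-joint arm with a two-finger parallel gripper is mounted at the origin on the work surface. World frame = base frame: x ahead of the robot, y to its left, z up, the work surface at z = 0. Lengths are in m, angles in degrees, forces in N, time in s.
With the tool pointing down it reaches from about 0.3 to 0.75 m from the base axis. Payload 8.5 kg.
Tool frame: the origin (TCP) lies midway between the tips of the shut fingers; the grasp point (between the pads) lies 19 mm behind it (grip_depth is the distance from the TCP to the grasp point, in m); z points along the fingers, x is the direction in which the jaws open and shut, and the axes are right-handed (so a half turn about z gives the same grasp; the last joint's range is limited). The gripper opens to 88 mm and grips with 3 to 60 N. Pads are 18 mm wide; open, the fingers measure 123 mm over their backs; the gripper's body (75 mm by 187 mm) begins 45 mm behind the grasp point.
Start: joints at [63.982, 21.807, 74.336, -0, 83.858, -12.336], TCP at [0.13, 0.534, 0.239] pointing down, gripper open.
Joint ranges: [-178.18, 178.18], [-50.72, 133.34], [12.68, 142.11], [-81.47, 261.47], [9.98, 163.14], [-165.26, 165.26]. Speed limits (degrees/s): [136.94, 136.94, 180, 180, 180, 180].

INTERFACE

Orientations are given as [roll, pitch, yaw] about the fixed x, y, z axes, in that order (R = Rz(yaw) Ry(pitch) Rx(roll)).
In Python, from station import * gives the robot as it stands. The module is installed in compiled form; this text tells all that it offers.
- The arm moves only by the shell command python3 -m handwheel 'ROWS' [FORCE]. ROWS is JSON, a list of rows, each a list of 7 numbers: the opening, from 0 (shut) to 1 (fully open), then the shift along the tool's x, y, z normalised to -1 to 1, where 1 is 0.04 m, then the turn, a rotation vector about the tool's x, y, z normalised to -1 to 1, where 1 is 5 degrees. In form: [[hand, tx, ty, tz, ax, ay, az], ...]. A call has 1 to 8 rows; each row shifts and turns the commanded pose from where the row before left it, along the tool's axes as they then stand; what a row does not reach is not made up. A row lasts 1/10 s, in which the tool goes at most 50 mm and 8.59 degrees, less where a joint would pass 70% of its speed; a pose out of reach is approached as far as the arm can. A call with a number of a shift or a turn outside -1 to 1 is refused whole. A call with a gripper value outside its range is refused whole. The fingers move at their own pace and stop on an object; FORCE is the grip in N (left out, the last holds). Time passes only in rows, so rows that do not move let the fingers close. It gives the time, the measured TCP pose, the force and the opening at its end, in the units of the state.
- observe(): the state, without advancing time (a new reading comes with each control period).
- read_camera(name): name is "scene" or "top" or "wrist"; returns (picture, depth): 420x560x3 uint8, blue, green, red; 420x560 float32, m along the optical axis (not along the pixel's ray), 0 where there is no reading.
- camera_params(name): a dict with "fovy" (degrees; the focal length in pixels is half the picture's height over the tangent of half this angle, whatever the lens; pixels are square), "cx", "cy" (the principal point, pixels), "position" and "orientation" of the camera in the world. Camera axes: x right, y down, z forward; pixel columns grow to the right and rows downward; lengths in m; the calibration is good to about 2 mm. A picture is of the moment at which its call begins: read the wrist's pose just before it. camera_params takes no time and is no camera call; for the wrist camera it gives the pose at the moment of the call.
- sign_off(): hands the job in, once; it reports no verdict.
The state is a dict: "time": time; "joints": joint angles; "qd": joint speeds; "joint_torque": joint torques, N m; "tool_pos": TCP position; "eef_rot": TCP orientation; "contact_force": force on the tool from outside, world axes, zero at the start; "moment": the same for the moment, N m; "width": finger opening in m.
Only numpy, scipy, OpenCV 4.12 (cv2) and the standard library are available. Lean on these libraries where they do the work, as an engineer would, in place of code of your own. Each camera call takes 0.05 s, during which the arm holds its last target.

## Working session

There is one attempt and no reset: what is moved stays moved. The work goes in short steps, Python scripts to look and compute and a shell command to move; the robot and the scene stay as the last step left them, time stands still between calls to the robot, and variables do not carry over. Pictures are saved under pics/ and viewed, and the job is handed in when it is done.

```bash
mkdir -p pics; python3 - <<'E'
from station import *
import cv2
print(observe())
for n in ["scene","top"]:
    p=camera_params(n); print(n,p)
    im,d=read_camera(n); cv2.imwrite(f"pics/{n}0.png",im)
    import numpy as np; np.save(f"pics/{n}0d.npy",d)
E
```

```text
{'time': 0.0, 'joints': array([ 6.39834676e+01,  2.18419267e+01,  7.43834711e+01,  7.84014515e-04,
        8.38557318e+01, -1.23345546e+01]), 'qd': array([ 0.0168218 , -0.00793271, -0.13385224, -0.00405835,  0.05336874,
        0.01159394]), 'joint_torque': array([ 8.19737961e-04, -4.37936389e+01, -2.24559724e+01,  7.14113773e-02,
        3.52237187e-02, -1.63392051e-04]), 'tool_pos': array([0.12996318, 0.53415598, 0.23813653]), 'eef_rot': array([-1.79981908e+02,  7.90903898e-02,  7.63179502e+01]), 'contact_force': array([-0.01985491,  0.49078192, -1.08761068]), 'moment': array([ 0.04624624, -0.0342033 ,  0.03605856]), 'width': 0.08816934295926786}
scene {'fovy': 48.74558976447122, 'cx': 279.8065470681065, 'cy': 202.9047865005, 'position': array([ 1.76114721, -0.16841748,  0.88061035]), 'orientation': array([-122.1977878 ,   -0.56180374,   82.24920977])}
top {'fovy': 57.73914986182998, 'cx': 274.8692232460954, 'cy': 208.81963459808804, 'position': array([ 0.37740096, -0.01240588,  1.03033789]), 'orientation': array([-171.01274562,   -0.36862571,  -90.25148361])}
```

View pics/scene0.png

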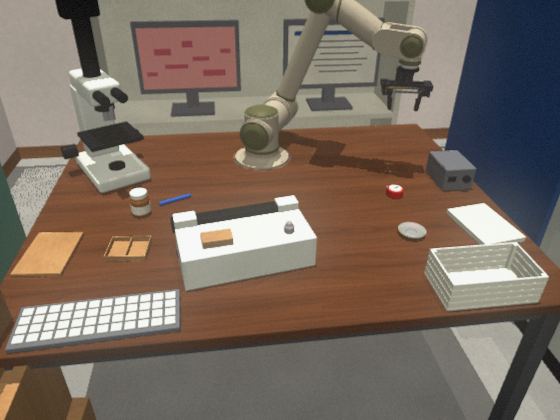

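View pics/top0.png

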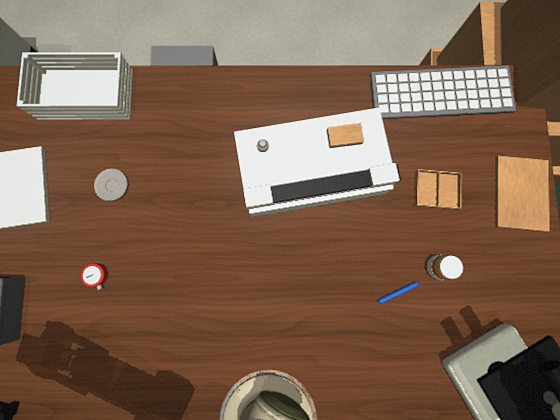

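The top view shows the cabinet at centre, with the dark sill from about (272,190) to (372,178), the front facing the robot. The objective is at (262,146), the mailer at (345,135), the jar at (447,267) and the marker at (398,292). Next I measure the sill.

```bash
cat > h.py <<'E'
import numpy as np, cv2
from scipy.spatial.transform import Rotation as R
def cam(p):
    f=210/np.tan(np.radians(p['fovy'])/2)
    return f,p['cx'],p['cy'],np.array(p['position']),R.from_euler('xyz',p['orientation'],degrees=True).as_matrix()
def rayz(p,uv,z):
    f,cx,cy,o,M=cam(p); uv=np.atleast_2d(uv).astype(float)
    d=np.c_[(uv[:,0]-cx)/f,(uv[:,1]-cy)/f,np.ones(len(uv))]@M.T
    return o+d*((z-o[2])/d[:,2])[:,None]
def dep(p,u,v,d):
    f,cx,cy,o,M=cam(p)
    return o+M@(np.array([(u-cx)/f,(v-cy)/f,1])*d[int(v),int(u)])
E
python3 - <<'E'
from station import *
from h import *
for n,box in [("top",(262,165,382,206)),("scene",(160,195,290,235))]:
    im=cv2.imread(f"pics/{n}0.png"); d=np.load(f"pics/{n}0d.npy"); p=camera_params(n)
    m=np.zeros(im.shape[:2],np.uint8); x0,y0,x1,y1=box
    m[y0:y1,x0:x1]=((im[y0:y1,x0:x1].max(2)<60)&(im[y0:y1,x0:x1].max(2).astype(int)-im[y0:y1,x0:x1].min(2)<15))
    k,l,s,c=cv2.connectedComponentsWithStats(m); i=1+np.argmax(s[1:,4]); mm=(l==i).astype(np.uint8)
    print(n,s[i],c[i])
    ct=max(cv2.findContours(mm,0,1)[0],key=cv2.contourArea)[:,0]
    P=rayz(p,ct,0.115)[:,:2]
    r=cv2.minAreaRect((P*1000).astype(np.float32)); print(r, cv2.boxPoints(r))
    v,u=np.nonzero(mm); 
    z=np.array([dep(p,a,b,d)for a,b in zip(u,v)]); print("depth med",np.median(z,0), z[:,2].std())
p=camera_params("top");d=np.load("pics/top0d.npy")
for a in [(245,206),(394,172),(315,150),(262,146),(345,135),(320,201),(447,267),(398,292),(300,250)]: print(a,dep(p,*a,d))
E
```

```text
top [273 170  99  33 244] [334.51639344 187.76639344]
((577.9946899414062, -132.3963623046875), (40.620880126953125, 245.75083923339844), 9.822633743286133) [[ 537.0196     -14.787155 ]
 [ 578.9444    -256.93546  ]
 [ 618.9698    -250.00557  ]
 [ 577.045       -7.8572693]]
depth med [ 0.57157429 -0.1853714   0.10994107] 0.059507817437174454Traceback (most recent call last):
  File "<stdin>", line 7, in <module>
    return _wrapfunc(a, 'argmax', axis=axis, out=out, **kwds)
    return bound(*args, **kwds)
ValueError: attempt to get argmax of an empty sequence
```

```bash
python3 - <<'E'
from station import *
from h import *
for n,box in [("top",(255,160,390,210)),("scene",(165,195,290,235))]:
    im=cv2.imread(f"pics/{n}0.png"); d=np.load(f"pics/{n}0d.npy"); p=camera_params(n)
    x0,y0,x1,y1=box
    c=im[y0:y1,x0:x1].astype(int); print(n, c[c.shape[0]//2, ::12].tolist())
    m=np.zeros(im.shape[:2],np.uint8)
    m[y0:y1,x0:x1]=(c.max(2)<75)&(c.max(2)-c.min(2)<22)
    k,l,s,cc=cv2.connectedComponentsWithStats(m,connectivity=4); i=1+np.argmax(s[1:,4]); mm=(l==i).astype(np.uint8)
    ct=max(cv2.findContours(mm,0,1)[0],key=cv2.contourArea)[:,0]
    r=cv2.minAreaRect((rayz(p,ct,0.115)[:,:2]*1000).astype(np.float32)); print(s[i],r)
    print(np.round(cv2.boxPoints(r)))
    cv2.imwrite(f"pics/m_{n}.png",cv2.resize(np.hstack([im[y0:y1,x0:x1],cv2.merge([mm*255]*3)[y0:y1,x0:x1]]),None,fx=2.9,fy=2.9,interpolation=0))
p=camera_params("top");d=np.load("pics/top0d.npy")
for a in [(255,197),(388,172),(315,150),(262,146),(345,135),(320,187),(447,267),(398,292),(300,250)]: print(a,dep(p,*a,d).round(3))
E
```

```text
top [[240, 241, 238], [232, 235, 233], [81, 82, 82], [66, 66, 69], [70, 72, 73], [65, 67, 69], [67, 70, 70], [63, 64, 66], [60, 61, 63], [58, 62, 63], [120, 138, 139], [219, 223, 220]]
[ 271  170  101   33 1585] ((578.3713989257812, -133.56600952148438), (40.96414566040039, 248.18434143066406), 9.822628021240234)
[[ 537.  -15.]
 [ 579. -259.]
 [ 620. -252.]
 [ 577.   -8.]]
scene [[60, 82, 123], [246, 247, 246], [247, 248, 247], [63, 67, 70], [67, 72, 72], [71, 76, 79], [67, 73, 75], [66, 75, 72], [221, 231, 229], [243, 249, 248], [245, 249, 248]]
[197 210  41  14 220] ((605.0469970703125, -193.03321838378906), (52.78484344482422, 116.05880737304688), 9.282866477966309)
[[ 570. -140.]
 [ 588. -255.]
 [ 640. -246.]
 [ 622. -132.]]
(255, 197) [0.55  0.029 0.126]
(388, 172) [ 0.611 -0.297  0.124]
(315, 150) [ 0.675 -0.121  0.102]
(262, 146) [0.677 0.012 0.128]
(345, 135) [ 0.708 -0.195  0.119]
(320, 187) [ 0.576 -0.13   0.115]
(447, 267) [ 0.381 -0.443  0.084]
(398, 292) [ 0.317 -0.34   0.015]
(300, 250) [ 0.428 -0.087  0.   ]
```

```bash
python3 - <<'E'
import cv2,numpy as np
a=cv2.imread("pics/m_top.png");b=cv2.imread("pics/m_scene.png")
w=max(a.shape[1],b.shape[1]);f=lambda x:cv2.copyMakeBorder(x,0,0,0,w-x.shape[1],0)
cv2.imwrite("pics/m2.png",np.vstack([f(a),f(b)]))
E
```

```text
(no output)
```

View pics/m2.png

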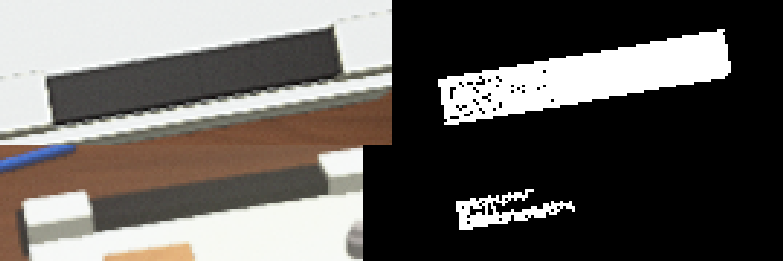

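Sill middle is about (0.578, -0.1335) with yaw 9.8°. The measured size, 41 x 248 mm, agrees with the 40 x 248 mm given, and the depth height of 0.115 agrees too. I'll shut the hand and turn so the narrow pad side runs along the sill, to yaw 9.8°.

```bash
cat >> h.py <<'E'
def rem(s,pos,yaw,pitch=0.):
    M=R.from_euler('xyz',s['eef_rot'],degrees=True); T=R.from_euler('xyz',[180,pitch,yaw],degrees=True)
    sh=M.inv().apply(np.array(pos)-s['tool_pos'])/0.04
    rv=np.degrees((M.inv()*T).as_rotvec())/5
    print("t",round(s['time'],2),"units shift",sh.round(3),"turn",rv.round(3),"F",np.round(s['contact_force'],2),"w",round(s['width'],4))
MID=np.array([0.578,-0.1335,0.115]); YAW=9.82
def cab(x,y,z):
    c,s_=np.cos(np.radians(YAW)),np.sin(np.radians(YAW))
    return np.array([MID[0]+c*x-s_*y,MID[1]+s_*x+c*y,z])
def loc(p):
    c,s_=np.cos(np.radians(YAW)),np.sin(np.radians(YAW)); d=np.array(p)-MID
    return np.array([c*d[0]+s_*d[1],-s_*d[0]+c*d[1],d[2]])*1000
E
python3 -m handwheel '[[0,0,0,0,0,0,0.95],[0,0,0,0,0,0,0.95],[0,0,0,0,0,0,0.95],[0,0,0,0,0,0,0.95],[0,0,0,0,0,0,0.95],[0,0,0,0,0,0,0.95],[0,0,0,0,0,0,0.95]]'
python3 -m handwheel '[[0,0,0,0,0,0,0.95],[0,0,0,0,0,0,0.95],[0,0,0,0,0,0,0.95],[0,0,0,0,0,0,0.95],[0,0,0,0,0,0,0.95],[0,0,0,0,0,0,0.95],[0,0,0,0,0,0,0.95],[0,0,0,0,0,0,0]]'
python3 - <<'E'
from station import *
from h import *
print(cab(0,.095,.16)); rem(observe(),cab(0,.095,.16),YAW)
E
```

```text
time: 0.8
tool_pos: [0.13, 0.5342, 0.2384]
eef_rot: [180.0, 0.0, 42.9]
contact_force: [1.1, 0.8, 0.3]
width: 0.0343
time: 1.6
tool_pos: [0.13, 0.5343, 0.2384]
eef_rot: [180.0, 0.0, 9.8]
contact_force: [0.1, -0.5, 0.2]
width: 0.0004
[ 0.56179742 -0.0398919   0.16      ]
t 1.6 units shift [ 8.201 15.977  1.967] turn [ 0.007  0.005 -0.009] F [ 0.11 -0.51  0.19] w 0.0004
```

```bash
python3 -m handwheel '[[0,0.41,0.8,0,0,0,0],[0,0.41,0.8,0,0,0,0],[0,0.41,0.8,0,0,0,0],[0,0.41,0.8,0,0,0,0],[0,0.41,0.8,0,0,0,0],[0,0.41,0.8,0,0,0,0],[0,0.41,0.8,0,0,0,0],[0,0.41,0.8,0,0,0,0]]'
python3 -m handwheel '[[0,0.41,0.8,0,0,0,0],[0,0.41,0.8,0,0,0,0],[0,0.41,0.8,0,0,0,0],[0,0.41,0.8,0,0,0,0],[0,0.41,0.8,0,0,0,0],[0,0.41,0.8,0,0,0,0],[0,0.41,0.8,0,0,0,0],[0,0.41,0.8,0,0,0,0]]'
python3 -m handwheel '[[0,0.41,0.8,0,0,0,0],[0,0.41,0.8,0,0,0,0],[0,0.41,0.8,0,0,0,0],[0,0.41,0.8,0,0,0,0],[0,0,0,0.5,0,0,0],[0,0,0,0.5,0,0,0],[0,0,0,0,0,0,0],[0,0,0,0,0,0,0]]'
python3 - <<'E'
from station import *
from h import *
s=observe(); rem(s,cab(0,.095,.16),YAW); print(s['joints'].round(1))
im,d=read_camera("wrist"); p=camera_params("wrist"); cv2.imwrite("pics/w1.png",im); np.save("pics/w1d.npy",d); print(p)
im,d=read_camera("top"); cv2.imwrite("pics/top1.png",im)
F=[observe()['contact_force'] for _ in range(5)]; print(np.round(F,2))
E
```

```text
time: 2.4
tool_pos: [0.3036, 0.3032, 0.2387]
eef_rot: [180.0, 0.0, 10.0]
contact_force: [0.4, 0.0, 0.1]
width: 0.0009
time: 3.2
tool_pos: [0.4766, 0.0732, 0.2387]
eef_rot: [-180.0, 0.0, 10.0]
contact_force: [-0.3, 1.3, -0.1]
width: 0.0008
time: 4.0
tool_pos: [0.5625, -0.0403, 0.1991]
eef_rot: [-180.0, 0.0, 9.9]
contact_force: [-0.2, 0.7, 1.1]
width: 0.0003
t 4.0 units shift [-0.015 -0.012  0.978] turn [-0.001  0.002  0.016] F [-0.19  0.74  1.09] w 0.0003
[-16.1  25.   76.    0.   79.1 -26. ]
{'fovy': 70.33201541074597, 'cx': 282.04945635320723, 'cy': 209.45171379272813, 'position': array([0.54966417, 0.03215941, 0.34512959]), 'orientation': array([ 1.63333964e+02, -8.30705278e-02,  9.89564096e+00])}
[[ 1.04 -0.01 -0.18]
 [ 1.04 -0.01 -0.18]
 [ 1.04 -0.01 -0.18]
 [ 1.04 -0.01 -0.18]
 [ 1.04 -0.01 -0.18]]
```

View pics/w1.png

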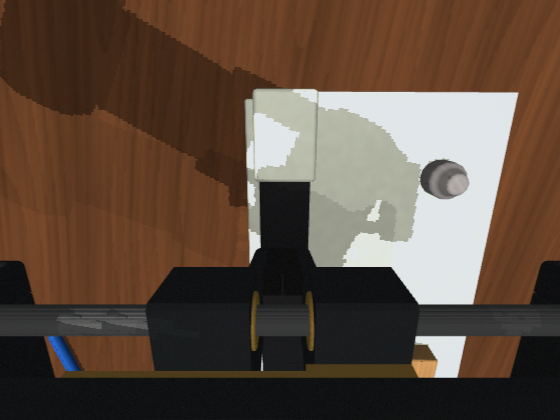

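View pics/top1.png

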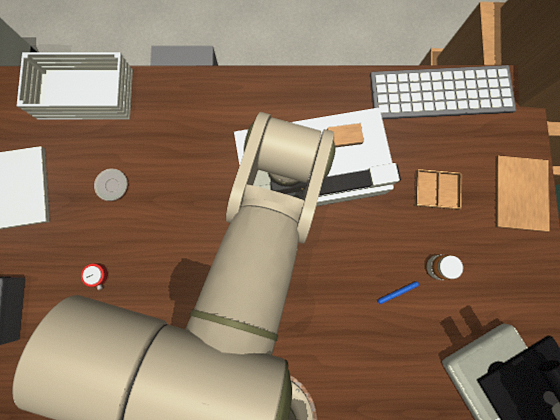

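The wrist view shows the sill as a black strip between columns 260 and 309, with the end block's edge at row 181. The shut fingers are centred over it at about column 283. I check this against the wrist calibration.

```bash
python3 - <<'E'
from station import *
from h import *
p=camera_params("wrist")
for uv in [(260,186),(309,186),(284,181.5)]: print(loc(rayz(p,uv,.115)[0]).round(1))
for uv in [(260,240),(308,240)]: print(loc(rayz(p,uv,.115)[0]).round(1))
E
```

```text
[-16.5 118.4  -0. ]
[ 22.1 118.4  -0. ]
[  2.4 122.   -0. ]
[-17.4  72.5  -0. ]
[22.5 72.5 -0. ]
```

```bash
python3 -m handwheel '[[0,0.02,0,0.5,0,0,0],[0,0,0,0.5,0,0,0],[0,0,0,0.5,0,0,0],[0,0,0,0.3,0,0,0],[0,0,0,0.1,0,0,0],[0,0,0,0,0,0,0],[0,0,0,0,0,0,0]]'
python3 -m handwheel '[[0,0,0,0.05,0,0,0],[0,0,0,0,0,0,0]]'
python3 -m handwheel '[[0,0,0,0.025,0,0,0],[0,0,0,0,0,0,0]]'
python3 - <<'E'
from station import *
s=observe();print(s['tool_pos'],s['contact_force'])
E
```

```text
time: 4.8
tool_pos: [0.5637, -0.0403, 0.1237]
eef_rot: [180.0, -0.1, 9.8]
contact_force: [-0.3, 0.4, 0.1]
width: 0.0008
time: 5.0
tool_pos: [0.5633, -0.0402, 0.1211]
eef_rot: [180.0, -0.0, 9.8]
contact_force: [0.4, 0.6, 0.3]
width: 0.0005
time: 5.2
tool_pos: [0.5632, -0.0402, 0.1197]
eef_rot: [-180.0, 0.0, 9.8]
contact_force: [0.4, -0.7, -0.4]
width: 0.0003
[ 0.56317713 -0.04020707  0.11974922] [ 0.4468413  -0.74857987 -0.42618415]
```

```bash
python3 -m handwheel '[[0,0,0,0.05,0,0,0],[0,0,0,0,0,0,0]]'
python3 -m handwheel '[[0,0,0,0.025,0,0,0],[0,0,0,0,0,0,0]]'
python3 -m handwheel '[[0,0,0,0.0125,0,0,0],[0,0,0,0,0,0,0]]'
python3 -m handwheel '[[0,0,0,0.0125,0,0,0],[0,0,0,0,0,0,0]]'
```

```text
time: 5.4
tool_pos: [0.5631, -0.0402, 0.1175]
eef_rot: [-180.0, 0.0, 9.8]
contact_force: [0.1, 0.7, 0.5]
width: 0.0005
time: 5.6
tool_pos: [0.5631, -0.0402, 0.1166]
eef_rot: [-180.0, 0.0, 9.8]
contact_force: [-0.1, 0.9, -0.3]
width: 0.0003
time: 5.8
tool_pos: [0.5632, -0.0402, 0.1162]
eef_rot: [-180.0, 0.0, 9.8]
contact_force: [0.6, -0.1, -0.3]
width: 0.0006
time: 6.0
tool_pos: [0.5632, -0.0402, 0.1157]
eef_rot: [-180.0, 0.0, 9.8]
contact_force: [0.1, -0.3, 0.2]
width: 0.0001
```

```bash
python3 -m handwheel '[[0,0,0,0.0125,0,0,0],[0,0,0,0,0,0,0]]'
python3 -m handwheel '[[0,0,0,0.01,0,0,0],[0,0,0,0,0,0,0]]'
```

```text
time: 6.2
tool_pos: [0.5632, -0.0402, 0.1153]
eef_rot: [180.0, -0.0, 9.8]
contact_force: [0.7, 0.7, 1.8]
width: 0.0005
time: 6.4
tool_pos: [0.5633, -0.0402, 0.1151]
eef_rot: [180.0, -0.0, 9.8]
contact_force: [-1.0, -0.5, 2.9]
width: 0.0007
```

Light contact starts at z≈0.1153, as expected. Now I slide along tool +y, which is cabinet -y.

```bash
python3 -m handwheel '[[0,0,0,0.006,0,0,0],[0,0,0,0,0,0,0]]'
python3 -m handwheel '[[0,0,0.06,0,0,0,0],[0,0,0.06,0,0,0,0]]'
python3 -m handwheel '[[0,0,0.06,0,0,0,0],[0,0,0.06,0,0,0,0]]'
```

```text
time: 6.6
tool_pos: [0.5633, -0.0402, 0.1148]
eef_rot: [180.0, -0.0, 9.8]
contact_force: [0.0, 0.7, 4.2]
width: 0.0004
time: 6.8
tool_pos: [0.5641, -0.0445, 0.1148]
eef_rot: [-179.9, -0.0, 9.8]
contact_force: [-0.1, 5.3, 5.0]
width: 0.0004
time: 7.0
tool_pos: [0.5649, -0.0493, 0.1148]
eef_rot: [-179.9, -0.0, 9.8]
contact_force: [-0.7, 4.2, 4.8]
width: 0.0005
```

```bash
python3 -m handwheel '[[0,0,0.06,-0.003,0,0,0],[0,0,0.06,0,0,0,0]]'
python3 -m handwheel '[[0,0,0.06,0,0,0,0],[0,0,0.06,0,0,0,0]]'
python3 -m handwheel '[[0,0,0.06,0,0,0,0],[0,0,0.06,0,0,0,0]]'
```

```text
time: 7.2
tool_pos: [0.5657, -0.0541, 0.1149]
eef_rot: [-180.0, -0.0, 9.8]
contact_force: [-0.8, 4.0, 5.6]
width: 0.0009
time: 7.4
tool_pos: [0.5665, -0.059, 0.1148]
eef_rot: [-180.0, -0.0, 9.8]
contact_force: [-2.0, 4.1, 4.3]
width: 0.0005
time: 7.6
tool_pos: [0.5673, -0.0638, 0.1148]
eef_rot: [-180.0, -0.0, 9.8]
contact_force: [0.3, 4.1, 5.1]
width: 0.0005
```

```bash
python3 -m handwheel '[[0,0,0.06,-0.005,0,0,0],[0,0,0.06,0,0,0,0]]'
python3 -m handwheel '[[0,0,0.06,0,0,0,0],[0,0,0.06,0,0,0,0]]'
python3 -m handwheel '[[0,0,0.06,0,0,0,0],[0,0,0.06,0,0,0,0]]'
python3 -m handwheel '[[0,0,0.06,0,0,0,0],[0,0,0.06,0,0,0,0]]'
```

```text
time: 7.8
tool_pos: [0.5682, -0.0687, 0.1149]
eef_rot: [-180.0, -0.0, 9.8]
contact_force: [0.4, 3.5, 5.3]
width: 0.0008
time: 8.0
tool_pos: [0.5689, -0.0735, 0.1149]
eef_rot: [-180.0, 0.0, 9.8]
contact_force: [-1.7, 3.3, 3.5]
width: 0.0003
time: 8.2
tool_pos: [0.5698, -0.0782, 0.1149]
eef_rot: [180.0, -0.0, 9.8]
contact_force: [-0.4, 3.1, 4.4]
width: 0.0004
time: 8.4
tool_pos: [0.5706, -0.0829, 0.1149]
eef_rot: [-180.0, -0.0, 9.8]
contact_force: [-0.4, 3.4, 3.7]
width: 0.0002
```

```bash
python3 -m handwheel '[[0,0,0.06,0,0,0,0],[0,0,0.06,0,0,0,0]]'
python3 -m handwheel '[[0,0,0.06,0,0,0,0],[0,0,0.06,0,0,0,0]]'
python3 -m handwheel '[[0,0,0.06,0,0,0,0],[0,0,0.06,0,0,0,0]]'
python3 -m handwheel '[[0,0,0.06,0,0,0,0],[0,0,0.06,0,0,0,0]]'
```

```text
time: 8.6
tool_pos: [0.5714, -0.0877, 0.1149]
eef_rot: [-180.0, 0.0, 9.8]
contact_force: [-0.2, 5.1, 4.2]
width: 0.0002
time: 8.8
tool_pos: [0.5722, -0.0924, 0.1149]
eef_rot: [180.0, 0.0, 9.8]
contact_force: [-0.8, 3.8, 3.5]
width: 0.0003
time: 9.0
tool_pos: [0.5731, -0.0971, 0.1149]
eef_rot: [-180.0, -0.0, 9.8]
contact_force: [-0.3, 3.9, 5.8]
width: 0.0005
time: 9.2
tool_pos: [0.5739, -0.1019, 0.1149]
eef_rot: [180.0, 0.0, 9.8]
contact_force: [-0.8, 2.6, 4.4]
width: 0.0005
```

```bash
python3 -m handwheel '[[0,0,0.06,0,0,0,0],[0,0,0.06,0,0,0,0]]'
python3 -m handwheel '[[0,0,0.06,0,0,0,0],[0,0,0.06,0,0,0,0]]'
python3 -m handwheel '[[0,0,0.06,0,0,0,0],[0,0,0.06,0,0,0,0]]'
python3 -m handwheel '[[0,0,0.06,0,0,0,0],[0,0,0.06,0,0,0,0]]'
```

```text
time: 9.4
tool_pos: [0.5747, -0.1066, 0.115]
eef_rot: [-180.0, 0.0, 9.8]
contact_force: [-0.4, 3.3, 5.1]
width: 0.0
time: 9.6
tool_pos: [0.5755, -0.1113, 0.1149]
eef_rot: [-180.0, 0.0, 9.8]
contact_force: [-0.3, 4.1, 5.0]
width: 0.0005
time: 9.8
tool_pos: [0.5763, -0.1161, 0.115]
eef_rot: [180.0, -0.0, 9.8]
contact_force: [-1.5, 2.9, 4.7]
width: 0.0004
time: 10.0
tool_pos: [0.5771, -0.1208, 0.1149]
eef_rot: [-180.0, 0.0, 9.8]
contact_force: [-1.9, 2.4, 4.1]
width: -0.0002
```

```bash
python3 -m handwheel '[[0,0,0.06,0,0,0,0],[0,0,0.06,0,0,0,0]]'
python3 -m handwheel '[[0,0,0.06,0,0,0,0],[0,0,0.06,0,0,0,0]]'
python3 -m handwheel '[[0,0,0.06,0,0,0,0],[0,0,0.06,0,0,0,0]]'
```

```text
time: 10.2
tool_pos: [0.578, -0.1255, 0.1149]
eef_rot: [180.0, -0.0, 9.8]
contact_force: [-1.0, 2.8, 4.7]
width: 0.0004
time: 10.4
tool_pos: [0.5788, -0.1302, 0.1149]
eef_rot: [180.0, -0.0, 9.8]
contact_force: [0.2, 3.6, 3.7]
width: 0.0004
time: 10.6
tool_pos: [0.5796, -0.135, 0.1149]
eef_rot: [-180.0, -0.0, 9.8]
contact_force: [-0.2, 3.9, 4.6]
width: 0.0003
```

```bash
python3 -m handwheel '[[0,0,0.06,0,0,0,0],[0,0,0.06,0,0,0,0]]'
python3 -m handwheel '[[0,0,0.06,0,0,0,0],[0,0,0.06,0,0,0,0]]'
python3 -m handwheel '[[0,0,0.06,0,0,0,0],[0,0,0.06,0,0,0,0]]'
python3 -m handwheel '[[0,0,0.06,0,0,0,0],[0,0,0.06,0,0,0,0]]'
```

```text
time: 10.8
tool_pos: [0.5804, -0.1397, 0.1149]
eef_rot: [180.0, -0.0, 9.8]
contact_force: [-0.7, 3.9, 4.7]
width: 0.0005
time: 11.0
tool_pos: [0.5812, -0.1444, 0.1149]
eef_rot: [-180.0, 0.0, 9.8]
contact_force: [-1.1, 3.3, 4.6]
width: 0.0002
time: 11.2
tool_pos: [0.582, -0.1493, 0.1148]
eef_rot: [180.0, 0.0, 9.8]
contact_force: [0.2, 2.1, 2.1]
width: -0.0
time: 11.4
tool_pos: [0.5828, -0.1542, 0.1146]
eef_rot: [180.0, 0.0, 9.8]
contact_force: [-1.1, 0.8, 1.2]
width: 0.0006
```

It dropped here: Fz went from 4.6 to 1.2 N and z fell at local y≈-20. I go a little further in to get well onto the flap, then press.

```bash
python3 -m handwheel '[[0,0,0.06,0,0,0,0],[0,0,0.06,0,0,0,0]]'
python3 -m handwheel '[[0,0,0.04,0,0,0,0],[0,0,0,0.025,0,0,0],[0,0,0,0.0,0,0,0]]'
python3 -m handwheel '[[0,0,0,0.025,0,0,0],[0,0,0,0.025,0,0,0],[0,0,0,0.0,0,0,0]]'
```

```text
time: 11.6
tool_pos: [0.5836, -0.1588, 0.1148]
eef_rot: [180.0, 0.0, 9.8]
contact_force: [-0.0, 0.9, 1.0]
width: 0.0006
time: 11.9
tool_pos: [0.584, -0.1602, 0.1139]
eef_rot: [180.0, -0.0, 9.8]
contact_force: [0.4, -1.8, 0.5]
width: 0.0004
time: 12.2
tool_pos: [0.584, -0.16, 0.1118]
eef_rot: [180.0, -0.0, 9.8]
contact_force: [0.4, -1.0, 1.0]
width: 0.0004
```

```bash
python3 -m handwheel '[[0,0,0,0.025,0,0,0],[0,0,0,0.025,0,0,0],[0,0,0,0.025,0,0,0],[0,0,0,0.0,0,0,0]]'
python3 -m handwheel '[[0,0,0,0.025,0,0,0],[0,0,0,0.0,0,0,0]]'
python3 -m handwheel '[[0,0,0,0.0125,0,0,0],[0,0,0,0.0125,0,0,0]]'
```

```text
time: 12.6
tool_pos: [0.584, -0.16, 0.1088]
eef_rot: [-180.0, 0.0, 9.8]
contact_force: [0.9, -1.1, 1.4]
width: 0.0003
time: 12.8
tool_pos: [0.584, -0.16, 0.1079]
eef_rot: [-180.0, -0.0, 9.8]
contact_force: [0.2, -0.3, 2.7]
width: 0.0003
time: 13.0
tool_pos: [0.584, -0.16, 0.1073]
eef_rot: [180.0, -0.0, 9.8]
contact_force: [-0.5, -0.4, 6.8]
width: 0.0006
```

```bash
python3 -m handwheel '[[0,0,0,0.01,0,0,0],[0,0,0,0,0,0,0]]'
python3 -m handwheel '[[0,0,0,0.0125,0,0,0],[0,0,0,0,0,0,0]]'
python3 -m handwheel '[[0,0,0,0.0125,0,0,0],[0,0,0,0,0,0,0]]'
```

```text
time: 13.2
tool_pos: [0.584, -0.16, 0.1072]
eef_rot: [180.0, -0.0, 9.8]
contact_force: [-2.5, -0.2, 6.7]
width: 0.0005
time: 13.4
tool_pos: [0.584, -0.16, 0.1067]
eef_rot: [180.0, -0.0, 9.8]
contact_force: [-1.1, 0.4, 6.4]
width: 0.0003
time: 13.6
tool_pos: [0.584, -0.16, 0.1063]
eef_rot: [180.0, -0.0, 9.8]
contact_force: [-1.8, -0.1, 6.9]
width: 0.0006
```

```bash
python3 -m handwheel '[[0,0,0,0.0125,0,0,0],[0,0,0,0.0125,0,0,0]]'
python3 -m handwheel '[[0,0,0,0.0125,0,0,0],[0,0,0,0.0,0,0,0]]'
python3 -m handwheel '[[0,0,0,0.0125,0,0,0],[0,0,0,0.0,0,0,0]]'
```

```text
time: 13.8
tool_pos: [0.5841, -0.16, 0.1054]
eef_rot: [180.0, -0.0, 9.8]
contact_force: [-0.9, 0.3, 7.7]
width: 0.0003
time: 14.0
tool_pos: [0.584, -0.16, 0.1048]
eef_rot: [180.0, -0.0, 9.8]
contact_force: [-1.1, 0.3, 6.6]
width: 0.0006
time: 14.2
tool_pos: [0.5841, -0.16, 0.1045]
eef_rot: [180.0, -0.0, 9.8]
contact_force: [-2.6, 0.0, 9.0]
width: 0.0005
```

```bash
python3 -m handwheel '[[0,0,0,0.0125,0,0,0],[0,0,0,0.0,0,0,0]]'
python3 - <<'E'
from station import *
from h import *
im,d=read_camera("top"); cv2.imwrite("pics/top2.png",im[120:300,180:480].repeat(2,0).repeat(2,1))
print(observe()['contact_force'],observe()['tool_pos'])
E
```

```text
time: 14.4
tool_pos: [0.584, -0.16, 0.1036]
eef_rot: [180.0, -0.0, 9.8]
contact_force: [-0.5, 0.1, 4.0]
width: 0.0005
[-0.95800464 -0.07463156  5.654774  ] [ 0.58404442 -0.1599987   0.10356221]
```

View pics/top2.png

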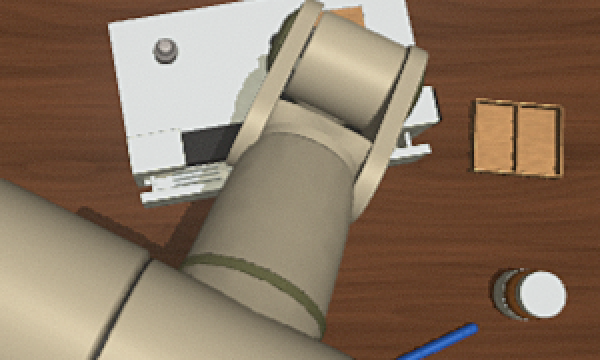

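The drawer has sprung out: the crop shows the panel offset at about (150,195) with slides visible behind it, and the force dropped. I'll lift and turn a quarter.

```bash
python3 -m handwheel '[[0,0,0,0,0,0,0],[0,0,0,0,0,0,0],[0,0,0,-0.2,0,0,0],[0,0,0,-0.4,0,0,0],[0,0,0,-0.7,0,0,0],[0,0,0,-0.7,0,0,0],[0,0,0,0,0,0,0]]'
python3 -m handwheel '[[0,0,0,0,0,0,1],[0,0,0,0,0,0,1],[0,0,0,0,0,0,1],[0,0,0,0,0,0,1],[0,0,0,0,0,0,1],[0,0,0,0,0,0,1]]'
python3 -m handwheel '[[0,0,0,0,0,0,1],[0,0,0,0,0,0,1],[0,0,0,0,0,0,1],[0,0,0,0,0,0,1],[0,0,0,0,0,0,1],[0,0,0,0,0,0,1]]'
python3 -m handwheel '[[0,0,0,0,0,0,1],[0,0,0,0,0,0,1],[0,0,0,0,0,0,1],[0,0,0,0,0,0,1],[0,0,0,0,0,0,1],[0,0,0,0,0,0,1],[0,0,0,0,0,0,0]]'
python3 - <<'E'
from station import *
from h import *
rem(observe(),cab(-.0435,0,.18),YAW-90); print(observe()['joints'].round(1))
p=camera_params("wrist"); print(p)
for n in ["top","wrist"]:
    im,d=read_camera(n); cv2.imwrite(f"pics/{n}3.png",im);np.save(f"pics/{n}3d.npy",d)
E
```

```text
time: 15.15
tool_pos: [0.585, -0.1603, 0.1869]
eef_rot: [179.8, -0.3, 9.8]
contact_force: [0.4, 0.1, -0.6]
width: -0.0
time: 15.75
tool_pos: [0.5835, -0.1597, 0.1821]
eef_rot: [-180.0, 0.1, -20.4]
contact_force: [0.2, 0.5, 0.1]
width: 0.0005
time: 16.35
tool_pos: [0.5835, -0.1597, 0.1821]
eef_rot: [180.0, 0.1, -50.4]
contact_force: [0.1, -0.4, -0.4]
width: 0.0002
time: 17.05
tool_pos: [0.5836, -0.1598, 0.1823]
eef_rot: [179.9, 0.1, -80.2]
contact_force: [0.1, 0.8, 0.1]
width: 0.0001
t 17.05 units shift [-0.67   1.113  0.059] turn [ 0.016  0.013 -0.009] F [0.11 0.77 0.1 ] w 0.0001
[-26.5  29.8  70.4   0.   79.9  53.7]
{'fovy': 70.33201541074597, 'cx': 282.04945635320723, 'cy': 209.45171379272813, 'position': array([ 0.65628058, -0.14766394,  0.32757788]), 'orientation': array([ 1.63324608e+02,  4.56524859e-02, -8.02149843e+01])}
```

View pics/top3.png

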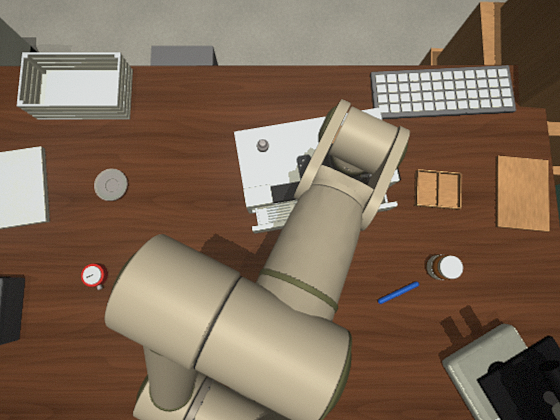

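View pics/wrist3.png

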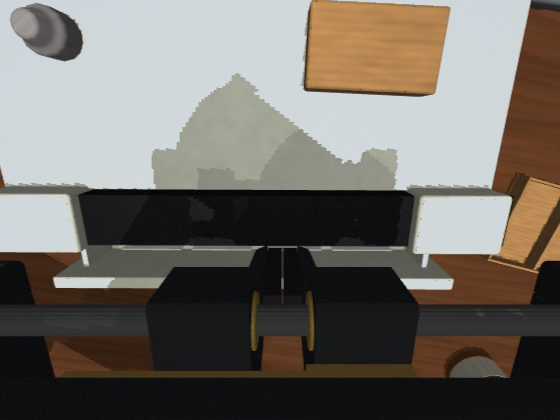

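Both views show the panel out. The wrist view has its top edge near row 280 and the sill's front edge at row 246. The top view has the panel's left end at about (255,228). Now I measure how far it is out.

```bash
python3 - <<'E'
from station import *
from h import *
p=camera_params("wrist"); im=cv2.imread("pics/wrist3.png"); d=np.load("pics/wrist3d.npy")
for u in (110,210,350,400):
    print(u,[(v,int(im[v,u].mean()),*loc(dep(p,u,v,d)).round(0)[[0,2]]) for v in range(244,294,3)])
print(loc(rayz(p,(130,275),.083)[0]),loc(rayz(p,(130,280),.083)[0]))
t=camera_params("top"); d=np.load("pics/top3d.npy"); im=cv2.imread("pics/top3.png")
for u in (258,262): print(u,[(v,int(im[v,u].mean()),*loc(dep(t,u,v,d)).round(0)[[0,2]]) for v in range(200,236,2)])
E
```

```text
110 [(244, 26, np.float64(-17.0), np.float64(-0.0)), (247, 79, np.float64(-61.0), np.float64(-92.0)), (250, 82, np.float64(-64.0), np.float64(-93.0)), (253, 84, np.float64(-64.0), np.float64(-84.0)), (256, 81, np.float64(-63.0), np.float64(-75.0)), (259, 85, np.float64(-64.0), np.float64(-69.0)), (262, 86, np.float64(-64.0), np.float64(-63.0)), (265, 84, np.float64(-64.0), np.float64(-57.0)), (268, 86, np.float64(-64.0), np.float64(-51.0)), (271, 84, np.float64(-64.0), np.float64(-45.0)), (274, 85, np.float64(-64.0), np.float64(-38.0)), (277, 153, np.float64(-65.0), np.float64(-34.0)), (280, 213, np.float64(-67.0), np.float64(-33.0)), (283, 147, np.float64(-70.0), np.float64(-32.0)), (286, 147, np.float64(-74.0), np.float64(-33.0)), (289, 32, np.float64(-128.0), np.float64(-115.0)), (292, 35, np.float64(-132.0), np.float64(-116.0))]
210 [(244, 27, np.float64(-17.0), np.float64(0.0)), (247, 110, np.float64(-54.0), np.float64(-78.0)), (250, 105, np.float64(-64.0), np.float64(-92.0)), (253, 87, np.float64(-65.0), np.float64(-87.0)), (256, 86, np.float64(-64.0), np.float64(-78.0)), (259,
[... 3412 characters left out ...]
 (208, 153, np.float64(-13.0), np.float64(-95.0)), (210, 228, np.float64(-18.0), np.float64(-97.0)), (212, 223, np.float64(-24.0), np.float64(-93.0)), (214, 224, np.float64(-29.0), np.float64(-95.0)), (216, 223, np.float64(-34.0), np.float64(-95.0)), (218, 223, np.float64(-40.0), np.float64(-93.0)), (220, 224, np.float64(-45.0), np.float64(-94.0)), (222, 225, np.float64(-177.0), np.float64(915.0)), (224, 199, np.float64(-62.0), np.float64(-35.0)), (226, 226, np.float64(-68.0), np.float64(-33.0)), (228, 238, np.float64(-73.0), np.float64(-32.0)), (230, 75, np.float64(-74.0), np.float64(-65.0)), (232, 79, np.float64(-75.0), np.float64(-111.0)), (234, 70, np.float64(-80.0), np.float64(-115.0))]
```

Panel back is at local x≈-65, so it is about 45 mm out, and the heights match (-32 below the sill, i.e. 83 mm). I move over the gap's middle and lower the tip to z≈0.067, well above the slides.

```bash
python3 -m handwheel '[[0,-0.33,0.56,0,0,0,0],[0,-0.33,0.56,0,0,0,0],[0,0,0,0,0,0,0],[0,0,0,0,0,0,0]]'
python3 - <<'E'
from station import *
from h import *
s=observe();rem(s,cab(-.043,0,.067),YAW-90);print(loc(s['tool_pos']))
E
python3 -m handwheel '[[0,0,0,0.5,0,0,0],[0,0,0,0.5,0,0,0],[0,0,0,0.5,0,0,0],[0,0,0,0.25,0,0,0],[0,0,0,0,0,0,0]]'
python3 -m handwheel '[[0,0,0,0.4,0,0,0],[0,0,0,0.4,0,0,0],[0,0,0,0.2,0,0,0],[0,0,0,0.1,0,0,0],[0,0,0,0,0,0,0],[0,0,0,0,0,0,0]]'
python3 - <<'E'
from station import *
from h import *
s=observe();rem(s,cab(-.043,0,.067),YAW-90);print(loc(s['tool_pos']))
E
```

```text
time: 17.55
tool_pos: [0.5355, -0.1417, 0.1832]
eef_rot: [-180.0, -0.0, -80.1]
contact_force: [-0.2, -1.5, 1.1]
width: 0.0005
t 17.55 units shift [-0.022 -0.007  2.906] turn [-0.004 -0.003  0.013] F [-0.24 -1.49  1.11] w 0.0005
[-43.30792344  -0.8470552   68.24208831]
time: 18.05
tool_pos: [0.5354, -0.1417, 0.1118]
eef_rot: [179.9, 0.1, -80.2]
contact_force: [0.5, -0.7, -0.1]
width: 0.0008
time: 18.65
tool_pos: [0.5357, -0.1418, 0.0697]
eef_rot: [-179.9, -0.0, -80.2]
contact_force: [0.9, 0.4, -0.0]
width: 0.0004
t 18.65 units shift [-0.025 -0.002  0.068] turn [-0.011 -0.008  0.001] F [ 0.91  0.41 -0.04] w 0.0004
[-43.08851928  -0.97970315 -45.2661268 ]
```

```bash
python3 -m handwheel '[[0,0,0.1,0,0,0,0],[0,0,0.1,0,0,0,0],[0,0,0.1,0,0,0,0],[0,0,0.05,0,0,0,0],[0,0,0.05,0,0,0,0]]'
python3 -m handwheel '[[0,0,0.08,0,0,0,0],[0,0,0.08,0,0,0,0],[0,0,0.08,0,0,0,0],[0,0,0.08,0,0,0,0]]'
python3 -m handwheel '[[0,0,0.08,0,0,0,0],[0,0,0.08,0,0,0,0],[0,0,0.08,0,0,0,0],[0,0,0.08,0,0,0,0]]'
python3 -m handwheel '[[0,0,0.08,0,0,0,0],[0,0,0.08,0,0,0,0],[0,0,0.08,0,0,0,0],[0,0,0.08,0,0,0,0]]'
python3 - <<'E'
from station import *
from h import *
s=observe();print(loc(s['tool_pos']))
E
```

```text
time: 19.15
tool_pos: [0.5196, -0.1444, 0.0693]
eef_rot: [-179.9, -0.0, -80.2]
contact_force: [1.9, 0.7, 0.8]
width: 0.0005
time: 19.55
tool_pos: [0.5067, -0.1467, 0.0691]
eef_rot: [-180.0, -0.0, -80.2]
contact_force: [2.4, 0.5, 2.2]
width: 0.0005
time: 19.95
tool_pos: [0.4941, -0.1488, 0.0691]
eef_rot: [-180.0, -0.0, -80.2]
contact_force: [1.9, 0.4, 1.5]
width: 0.0007
time: 20.35
tool_pos: [0.4814, -0.151, 0.069]
eef_rot: [180.0, -0.0, -80.2]
contact_force: [3.3, 0.8, 2.6]
width: 0.0
[-98.13972092  -0.73959632 -45.97542051]
```

Drag is about 2–3 N. Continuing, slower near the stop.

```bash
python3 -m handwheel '[[0,0,0.06,0,0,0,0],[0,0,0.06,0,0,0,0],[0,0,0.04,0,0,0,0]]'
python3 -m handwheel '[[0,0,0.04,0,0,0,0],[0,0,0.04,0,0,0,0]]'
python3 -m handwheel '[[0,0,0.04,0,0,0,0],[0,0,0.04,0,0,0,0]]'
python3 - <<'E'
from station import *
from h import *
s=observe();print(loc(s['tool_pos']))
E
```

```text
time: 20.65
tool_pos: [0.4751, -0.152, 0.069]
eef_rot: [180.0, 0.0, -80.2]
contact_force: [2.1, 0.5, 1.9]
width: 0.0001
time: 20.85
tool_pos: [0.4721, -0.1525, 0.069]
eef_rot: [180.0, 0.0, -80.2]
contact_force: [2.0, -0.5, 0.9]
width: 0.0006
time: 21.05
tool_pos: [0.4692, -0.1531, 0.069]
eef_rot: [-180.0, -0.0, -80.2]
contact_force: [4.5, 1.4, 0.2]
width: 0.0003
[-110.55619523   -0.74175319  -45.97273675]
```

```bash
python3 -m handwheel '[[0,0,0.025,0,0,0,0],[0,0,0,0,0,0,0]]'
python3 -m handwheel '[[0,0,0.025,0,0,0,0],[0,0,0,0,0,0,0]]'
python3 -m handwheel '[[0,0,0.025,0,0,0,0],[0,0,0,0,0,0,0]]'
python3 -m handwheel '[[0,0,0,0,0,0,0]]'
python3 - <<'E'
from station import *
from h import *
s=observe();print(loc(s['tool_pos']))
E
```

```text
time: 21.25
tool_pos: [0.4682, -0.1532, 0.069]
eef_rot: [-180.0, 0.0, -80.2]
contact_force: [3.6, 1.7, -0.9]
width: 0.0004
time: 21.45
tool_pos: [0.4673, -0.1534, 0.069]
eef_rot: [-180.0, -0.0, -80.2]
contact_force: [5.5, 1.8, -0.1]
width: 0.0006
time: 21.65
tool_pos: [0.4665, -0.1535, 0.069]
eef_rot: [-179.9, -0.0, -80.2]
contact_force: [5.8, 1.4, -3.1]
width: -0.0001
time: 21.75
tool_pos: [0.4665, -0.1535, 0.069]
eef_rot: [-179.9, -0.0, -80.2]
contact_force: [5.4, 1.9, -0.5]
width: 0.0003
[-113.23251621   -0.71085346  -45.96743257]
```

The force rises about 1 N/mm, from ~2.5 to ~5.7 N, so the drawer is on the cushioned stop. I back off, lift out and check.

```bash
python3 -m handwheel '[[0,0,-0.05,0,0,0,0],[0,0,-0.05,0,0,0,0],[0,0,-0.1,0,0,0,0],[0,0,-0.2,0,0,0,0],[0,0,-0.3,0,0,0,0],[0,0,0,0,0,0,0]]'
python3 -m handwheel '[[0,0,0,-0.3,0,0,0],[0,0,0,-0.6,0,0,0],[0,0,0,-0.8,0,0,0],[0,0,0,-0.8,0,0,0],[0,0,0,-0.8,0,0,0],[0,0,0,-0.8,0,0,0],[0,0,0,-0.3,0,0,0]]'
python3 -m handwheel '[[0,-0.8,0,0,0,0,0],[0,-0.8,0,0,0,0,0],[0,-0.8,0,0,0,0,0],[0,-0.8,0,0,0,0,0],[0,-0.8,0,0,0,0,0],[0,-0.8,0,0,0,0,0],[0,-0.8,0,0,0,0,0],[0,-0.8,0,0,0,0,0]]'
python3 -m handwheel '[[0,-0.8,0,0,0,0,0],[0,-0.8,0,0,0,0,0],[0,-0.6,0,0,0,0,0],[0,0,0,0,0,0,0],[0,0,0,0,0,0,0]]'
python3 - <<'E'
from station import *
from h import *
im,d=read_camera("top"); cv2.imwrite("pics/top4.png",im);np.save("pics/top4d.npy",d)
im,_=read_camera("scene"); cv2.imwrite("pics/scene4.png",im)
E
```

```text
time: 22.35
tool_pos: [0.4951, -0.1487, 0.069]
eef_rot: [-180.0, -0.0, -80.1]
contact_force: [0.3, -0.7, -0.7]
width: 0.0002
time: 23.05
tool_pos: [0.4943, -0.149, 0.248]
eef_rot: [-179.8, -0.2, -80.2]
contact_force: [-0.3, 0.8, -0.1]
width: 0.0002
time: 23.85
tool_pos: [0.4495, 0.1047, 0.245]
eef_rot: [180.0, -0.0, -80.2]
contact_force: [0.9, 1.2, -0.1]
width: 0.0007
time: 24.35
tool_pos: [0.4349, 0.1901, 0.2449]
eef_rot: [180.0, -0.0, -80.1]
contact_force: [-0.0, -0.4, 0.3]
width: 0.0002
```

View pics/top4.png

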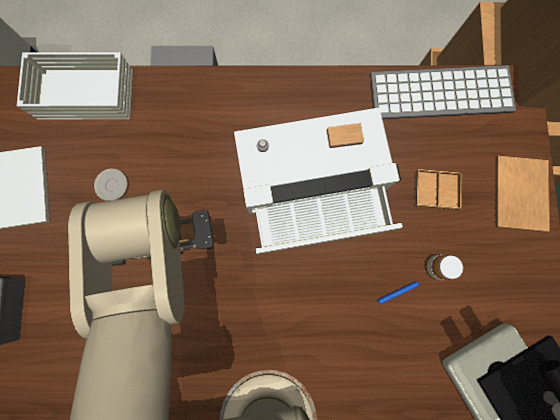

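View pics/scene4.png

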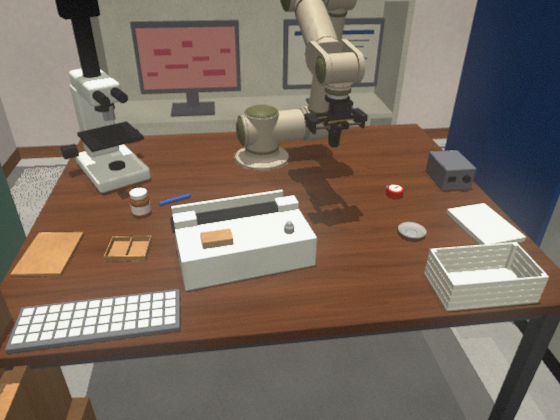

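The top view shows the drawer fully out, its front edge running from (257,250) to (401,227). The objective (262,145), mailer (345,135), jar, marker, counter, dish and tray are all where they were. I measure the panel and compare the objects with the first pictures.

```bash
python3 - <<'E'
from station import *
from h import *
t=camera_params("top"); d=np.load("pics/top4d.npy"); im=cv2.imread("pics/top4.png"); a=cv2.imread("pics/top0.png")
for u in (290,330,370):
    P=np.array([loc(dep(t,u,v,d)) for v in range(220,256)]); q=P[abs(P[:,2]+32)<4]; print(u,q[:,0].min().round(1),q[:,0].max().round(1))
s0=cv2.imread("pics/scene0.png");s4=cv2.imread("pics/scene4.png")
for n,(x0,y0,x1,y1) in dict(obj=(252,135,275,156),mailer=(322,120,370,150),jar=(420,250,470,284),marker=(372,278,424,306),tray=(412,165,466,212),counter=(78,260,110,294),dish=(92,166,130,204)).items():
    print(n,(np.abs(im[y0:y1,x0:x1].astype(int)-a[y0:y1,x0:x1]).max(2)>40).sum())
for n,(x0,y0,x1,y1) in dict(counter=(383,182,408,200),dish=(395,221,430,242),obj=(282,218,298,236),mailer=(198,228,236,248)).items():
    print("scene",n,(np.abs(s4[y0:y1,x0:x1].astype(int)-s0[y0:y1,x0:x1]).max(2)>40).sum())
E
```

```text
290 -129.0 -119.2
330 -129.4 -119.6
370 -129.6 -119.9
obj 0
mailer 0
jar 0
marker 0
tray 0
counter 741
dish 116
scene counter 0
scene dish 0
scene obj 0
scene mailer 0
```

```bash
python3 -c "
from station import *
print(sign_off())"
```

```text
the job is handed in; nothing more can be done
None
```

The drawer is fully open at its stop and let go, and the job was handed in at about 24.5 s with the arm clear of everything.

- **Finding the flap:** I slid the shut gripper along the sill at about 4–5 N. It dropped in at about y = -15 to -20 mm from the sill's middle.
- **Freeing the drawer:** I pressed on until the drawer sprang out, at about 11–12 mm of travel. The highest single reading was 9.0 N against the stated 4 to 7 N; readings scatter by roughly 1 N.
- **Opening it:** I hooked the shut fingers behind the panel, with the tips about 14 mm below its edge, well above the slides. I drew the drawer out at about 2–3 N of drag until the force rose to about 5.7 N on the cushioned stop, then backed off and lifted clear.

**Last checks:**
- **Drawer:** in the top view the panel has moved about 55 mm beyond where it sprang out (about 45 mm), so it is about 100 mm out.
- **Other objects:** before-and-after pictures show no change at the objective, mailer, jar, marker and tray.
- **Mismatch:** the counter and dish patches did differ in the top view. The arm or its shadow falls there in the last picture, and the scene camera shows both unchanged.
- **Calibration:** the wrist and top cameras disagreed by about 2.5 mm on the sill's x position, which is about the stated calibration error and did no harm.

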